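# Stop the shaker and hold its sticking guard gate ajar

## Robot

A 6-joint arm with a two-finger parallel gripper is mounted at the origin on the work surface. World frame = base frame: x ahead of the robot, y to its left, z up, the work surface at z = 0. Lengths are in mm, angles in rad, forces in N, time in s.
With the tool pointing down it reaches from about 300 to 850 mm from the base axis. Payload 5.4 kg.
Tool frame: the origin (TCP) lies between the finger pads; the fingertips stand 22 mm ahead of it and the grasp point (between the pads) lies 3 mm ahead of it; z points along the fingers, y is the line along which they close (so a half turn about z gives the same grasp; the last joint's range is limited). The gripper opens to 85 mm and grips with 20 to 120 N. Pads are 22 mm wide; open, the fingers measure 114 mm over their backs; the gripper's body (76 mm by 85 mm) begins 54 mm behind the grasp point. The pads swing forward as they close: fully open they stand 13 mm farther back than shut.
Start: joints at [1.132, 0.158, 1.597, -0, 1.386, -0.21], TCP at [130.427, 559.996, 253.299] pointing down, gripper open.
Joint ranges: [-2.91, 2.91], [-0.94, 2.29], [0.18, 2.7], [-1.29, 4.43], [0.17, 2.64], [-3, 3]. Speed limits (rad/s): [2.57, 2.57, 3.14, 3.14, 3.14, 3.14].

## Interface

Orientations are given as a unit quaternion [x, y, z, w].
In Python, from bench import bot gives the robot as it stands.
- The arm moves only by the tool servo_tool, never from a script. Its arguments are lists of equal length, an entry for each row: "delta_pos": the shift along the world's x, y, z in mm, a list of three; "twist": the turn about the world's z in degrees. A call has 1 to 20 rows; each row is the pose to reach, as a shift and turn from the pose commanded when the call began; what a row does not reach only later rows make up. A row lasts 1/12 s, in which the tool goes at most 41.7 mm and 7.16 degrees, less where a joint would pass 70% of its speed; a pose out of reach is approached as far as the arm can. A call with a gripper value outside its range is refused whole. "fingers" is the opening, from -1 (shut) to 1 (fully open), set as the call begins (left out, the last holds). The fingers move at their own pace and stop on an object; the grip force is fixed at half the most. Time passes only in rows, so rows that repeat a pose let the fingers close. It gives the time, the measured TCP pose, the force, the opening and the grip force at its end, in the units of the state.
- bot.get_state(): the state, without advancing time (a new reading comes with each control period).
- bot.get_image(name): name is "scene" or "top" or "wrist"; returns the picture (400x640x3 uint8, red, green, blue); there is no depth.
- bot.camera_model(name): a dict with "fx", "fy", "cx", "cy" (pixels), "dist_coeffs" ([k1, k2, p1, p2, k3] as OpenCV has them; the pictures are not rectified), "R" (3x3) and "t" (3): a world point X has camera coordinates R X + t. Camera axes: x right, y down, z forward; pixel columns grow to the right and rows downward; lengths in mm; the calibration is good to about 2 mm. A picture is of the moment at which its call begins: read the wrist's pose just before it. camera_model takes no time and is no camera call; for the wrist camera it gives the pose at the moment of the call.
- bot.sign_off(): hands the job in; it is judged then, once.
The state is a dict: "clock": time; "qpos": joint angles; "joint_vel": joint speeds; "effort": joint torques, N m; "tool_pos": TCP position; "tcp_rot": TCP orientation; "ft_force": force on the tool from outside, world axes, zero at the start; "moment": the same for the moment, N m; "opening": finger opening in mm; "finger_force": force on a finger pad.
Only numpy, scipy, OpenCV 4.12 (cv2) and the standard library are available. Lean on these libraries where they do the work, as an engineer would, in place of code of your own. Each camera call takes 0.05 s, during which the arm holds its last target. There are 200 camera calls.

## Task

Turn the shaker controller's selector to the stop mark (the round dot) so that it clicks in, then unbolt the guard's gate: its barrel bolt sags and is caught behind the bent lip of the keeper, so lift the bolt by its knob while drawing it back to the left. Swing the self-closing gate towards you until its free edge stands about 9 cm open, and finish while still holding it there with the fingers, not letting go. The selector stays at stop, and the jars, beaker, bottle, dish, spatula and marker stay where they are.

Things in the scene. Friction and masses are not known exactly. Their poses are not given: they have to be found in the camera images.
- guard: Open-topped shaker guard fixed to the bench, 290 x 420 mm, rim 165 mm above the bench, clear panes. Origin on the bench under its middle; x points away from its front, y left seen from the robot, z up. Front plane x = -130 mm: fixed grey post panel at right (y -200 to -105), gate at y -100 to +190. Its solid parts stay below 190 mm, bolt knob apart.
- gate_leaf: The gate: aluminium frame with clear pane, 12 mm thick, 290 mm wide, 32 to 165 mm above the bench, hinged at its left (+y) edge; carries the barrel bolt on its front face. Origin on the hinge axis at the bottom, axes parallel to the guard's while shut.
- gate (a joint): Gate angle, rad: 0 shut; grows as its free right edge swings to the front (guard -x, towards the robot; clockwise seen from above), stop at 0.7. A spring shuts it: 0.35 N m at 0 plus 0.5 N m per rad, about 2.5 N at the bolt knob. 0.31 rad opens the free edge 90 mm. Locked while the bolt's nose is in the keeper.
- gate_hinge (a point): Point on the vertical hinge axis of the gate, 96 mm above the bench; in the guard's frame (-124, 190, 96) mm.
- gate_edge (a point): Top front corner of the gate's free edge; 290 mm from the hinge axis.
- barrel (a joint): Sag of the barrel bolt, rad: the barrel hangs loose on one screw and tilts about it in the plane of the gate. 0 level, +0.18 sagging as found (nose end down, on its stop), -0.10 fully lifted. No spring, only weight: 3 to 6 N at the knob. The nose passes the lip only below about +0.06; aim for 0 (level).
- barrel_screw (a point): The screw about which the barrel tilts; on the bolt's axis, in the guard's frame (-144, 15, 161) mm with the gate shut.
- bolt (a joint): Draw of the bolt along its barrel, m: 0 fully shot, grows as it is drawn left (guard +y when level, towards the hinge), stop at 0.060. From 0.045 the nose is clear of the keeper and the gate free; draw to about 0.055. Friction about 1 N, no spring. While sagging it draws only about 0.01 before the nose catches on the lip.
- bolt_knob (a point): Centre of the bolt's dark upright knob, a cylinder 20 mm wide, 26 mm high on a 10 mm stem, rigid with the bolt. Level and fully shot, it lies 80 mm to the right (-y) of the screw and 50 mm above it; sagging, about 88 mm right and 35 mm above, leaning right. Free all round above the gate's rim. Grip it here from above.
- keeper_lip (a point): Top of the keeper's bent steel lip, 6 mm thick, on the post panel; guard frame (-144, -118, 128) mm. The nose is a 20 x 8 mm plate at the end of the 12 mm rod, hanging 22 mm below the rod's axis, beyond the lip when shot. The keeper's front cheek stops the gate from opening and reaches 176 mm above the bench.
- controller: Shaker controller fixed to the bench: white box 160 x 130 x 55 mm, to the right. Origin on the bench under its centre; x points away from its front edge, y left, z up. Five marks lie in a fan on the far side of the selector: four short bars and one round dot (second from the left), which is stop.
- selector (a joint): Selector angle, rad, growing clockwise seen from above. Five click positions from left to right: 0, 0.45, 0.90, 1.35, 1.80; stop (the round dot) is 0.45. A spring detent (up to 0.1 N m) pulls it into the nearest click. Grip bar and pointer (white line) point at the angle 0.9 minus this value in the controller's frame, anticlockwise from +x.
- selector_grip (a point): On the selector's vertical axis, 82 mm above the bench, where to grip its black bar: 44 mm long, 12 mm wide, top at 92 mm, standing on a 48 mm disc whose top is at 64 mm. In the controller's frame at (-10, 0) mm.
- jar_a: White screw-capped sample jar, 54 mm wide, 75 mm high, standing on the shaker platform inside the guard; leave alone. Origin at its base.
- jar_b: A second such jar beside it; leave alone.
- beaker: Empty glass beaker, 68 mm wide, 90 mm high, on the bench near the robot to its left; leave alone. Origin at its base.
- wash_bottle: White bottle, 60 mm wide, 130 mm high, to the right of the controller; leave alone. Origin at its base.
- spatula: Steel spatula 190 mm long lying on the bench between the robot and the gate; leave alone.
- dish: Shallow white dish 90 mm wide, to the left of the guard; leave alone.
- marker: Marker pen 130 mm long lying in front of the controller; leave alone.
Things that resemble listed ones, but are neither listed nor needed, are in the scene too. Leave any orange or turquoise look-alike of the controller alone.

How it is judged (in metres and radians):
On the way, in this order (a step that is already met when the one before it is completed fails the run):
1. the selector is clicked in at stop (value of joint selector between 0.33 and 0.57 rad and value of joint bolt below 0.03 m), for 0.3 s.
2. the bolt is drawn clear of the keeper (value of joint bolt above 0.04 m and value of joint selector between 0.33 and 0.57 rad), for 0.2 s.
At the end, for the whole second after the job is handed in: The gate stands still between 0.20 and 0.45 rad open (about 6 to 13 cm at the free edge), held there against its spring by the gripper's fingers on the gate or its bolt (more than 1 N), with the selector at stop (0.33 to 0.57 rad) (value of joint gate between 0.2 and 0.45 rad and velocity of joint gate between -0.05 and 0.05 rad/s and contact force between the fingers and gate_leaf above 1 N and value of joint selector between 0.33 and 0.57 rad); the arm keeps its last pose, push and grip.
It fails at once if a jar, beaker, bottle, dish or tool is displaced by more than 3 cm (distance of any of jar_a, jar_b, beaker, wash_bottle, spatula, dish, marker from where it was at the start of the episode above 0.03 m).
It also fails if it takes over 51 s, if anything falls off the work surface, if the arm or the gripper's body presses on something with over 40 N, if the wrist force passes 120 N, or if a joint passes its speed limit or range.

## Working session

There is one attempt and no reset: what is moved stays moved. The work goes in short steps, Python scripts to look and compute and a tool call to move; the robot and the scene stay as the last step left them, time stands still between calls to the robot, and variables do not carry over. Pictures are saved under pics/ and viewed, at most 10 in all, crops included, and the job is handed in when it is done.

Besides the shell and the picture viewer there is one more tool, called after "Call:" as name(argument=value, ...) on one line, values as JSON. servo_tool: Moves the arm, as the interface text tells. Its arguments: {"type":"object","properties":{"delta_pos":{"type":"array"},"twist":{"type":"array"},"fingers":{"type":"number"}},"required":["delta_pos","twist"]}

```bash
mkdir -p pics; cat > h.py <<'E'
import numpy as np, cv2, pickle
from bench import bot
def snap(n,f):
    m=bot.camera_model(n); im=bot.get_image(n)
    cv2.imwrite(f'pics/{f}.png',im[:,:,::-1]); pickle.dump(m,open(f'pics/{f}.pkl','wb')); return im,m
def load(f): return cv2.imread(f'pics/{f}.png'),pickle.load(open(f'pics/{f}.pkl','rb'))
def K(m): return np.array([[m['fx'],0,m['cx']],[0,m['fy'],m['cy']],[0,0,1.]])
def ray(m,px):
    p=cv2.undistortPoints(np.array([[px]],float),K(m),np.array(m['dist_coeffs']))[0,0]
    R=np.array(m['R']);t=np.array(m['t']); return -R.T@t, R.T@np.array([p[0],p[1],1])
def onz(m,px,z):
    o,d=ray(m,px); return o+d*(z-o[2])/d[2]
def proj(m,X):
    r=cv2.Rodrigues(np.array(m['R']))[0]
    return cv2.projectPoints(np.array(X,float).reshape(-1,3),r,np.array(m['t'],float),K(m),np.array(m['dist_coeffs']))[0][:,0]
def tri(obs):
    A=np.zeros((3,3));b=np.zeros(3)
    for m,px in obs:
        o,d=ray(m,px); d=d/np.linalg.norm(d); P=np.eye(3)-np.outer(d,d); A+=P;b+=P@o
    X=np.linalg.solve(A,b); return X,[np.round(proj(m,X)[0]-px,1) for m,px in obs]
E
python3 - <<'E'
from h import *
for n in('scene','top'):
    im,m=snap(n,n+'0'); print(n,-np.array(m['R']).T@m['t'])
print(bot.get_state())
E
```

```text
scene [1405.49152205  251.74424808 1449.76839007]
top [ 412.39737882  -84.07328958 1465.10444934]
{'clock': 0.1, 'qpos': array([ 1.13191905e+00,  1.59023143e-01,  1.59809796e+00, -4.32585560e-06,
        1.38623296e+00, -2.10108352e-01]), 'joint_vel': array([-0.00112916, -0.00189149, -0.00318466,  0.0007003 ,  0.00154009,
       -0.00140029]), 'effort': array([-1.35389250e-04, -3.96989894e+01, -3.32337070e+01, -3.06941120e-04,
        4.15569652e-03, -1.80460506e-05]), 'tool_pos': array([130.20231786, 559.54024443, 252.39866647]), 'tcp_rot': array([ 1.14134754e-01,  9.93464887e-01, -8.35420894e-04, -2.78778562e-04]), 'ft_force': array([ 0.0991866 , -0.06102751, -1.27101772]), 'moment': array([-0.01901494, -0.00380117, -0.05462274]), 'finger_force': 0.0, 'opening': 85.29429331306456}
```

View pics/scene0.png

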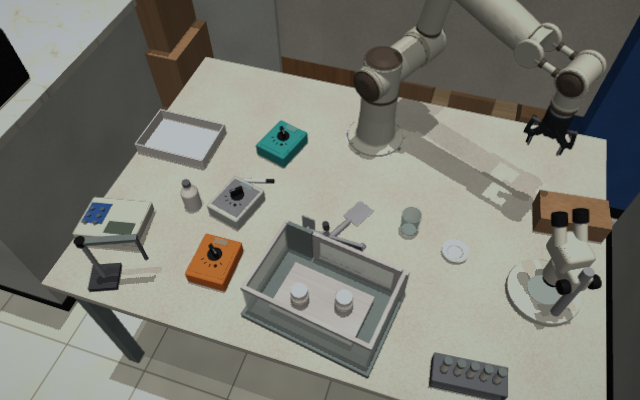

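View pics/top0.png

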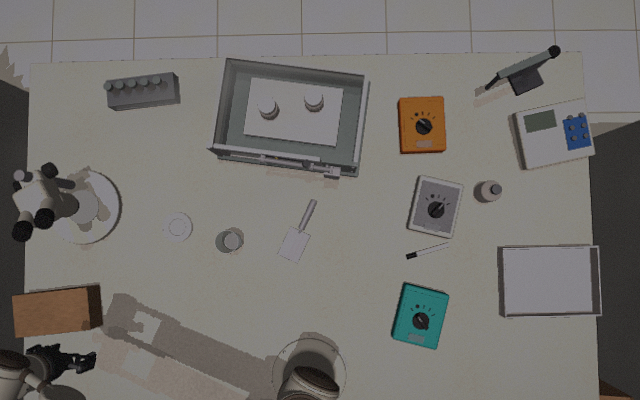

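The scene view is taken from behind the guard. In the top view, the white controller is at about (437,208), the guard at about (290,115), and the bolt and keeper at about (325,168). I'll zoom in on the controller and the gate.

```bash
python3 - <<'E'
from h import *
a,m=load('top0'); 
A=cv2.resize(a[170:245,400:475],None,fx=5,fy=5,interpolation=3)
B=cv2.resize(a[135:185,200:375],None,fx=4.5,fy=4.5,interpolation=3)
cv2.imwrite('pics/c1.png',np.vstack([np.pad(A,((0,0),(0,787-375),(0,0))),B[:, :787]]))
# white lid contour
g=cv2.cvtColor(a,cv2.COLOR_BGR2GRAY)
for z in(0,55,165):
    print(z,onz(m,(437,208),z).round(),onz(m,(437,210),z).round())
E
```

```text
0 [ 479. -387.    0.] [ 473. -387.    0.]
55 [ 476. -376.   55.] [ 471. -375.   55.]
165 [ 471. -353.  165.] [ 466. -353.  165.]
```

View pics/c1.png

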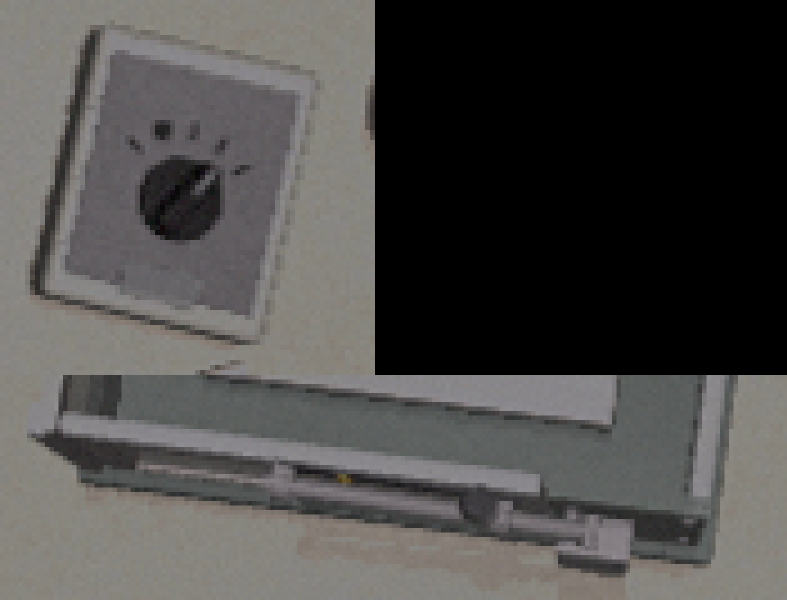

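The pointer is at the 4th mark (1.35) and the dot is second from the left. The controller is yawed about -0.2 rad. The knob is at about (306.7,164.6) and the yellow screw at about (276,158). Next I'll compute the poses.

```bash
python3 - <<'E'
from h import *
a,m=load('top0'); s,ms=load('scene0')
c=lambda u,v:(400+u/5-.4,170+v/5-.4)
g=lambda u,v:(200+u/4.5-.4,135+(v-375)/4.5-.4)
P={k:onz(m,c(*v),55) for k,v in dict(TL=(103,28),TR=(315,72),BR=(258,342),BL=(48,290)).items()}
for k in P: print(k,P[k].round(1))
an=lambda d:np.degrees(np.arctan2(d[1],d[0])).round(1)
print('yaw',an(P['TL']-P['BL']),an(P['TR']-P['BR']),an(P['TL']-P['TR'])-90,an(P['BL']-P['BR'])-90,'ctr',sum(P.values())/4)
print('disc',onz(m,c(180,198),64).round(1),'bar', [onz(m,c(*q),92).round(1) for q in((163,222),(212,170))])
print('marks',[onz(m,c(*q),55).round(1) for q in((135,143),(162,130),(194,130),(222,145),(243,168))])
print('gate rim', onz(m,g(540,495),165).round(1), onz(m,g(35,440),165).round(1), onz(m,g(60,414),165).round(1))
print('screw',onz(m,g(343,479),161).round(1),'knob',onz(m,g(480,505),200).round(1))
# dark disc centroid
r=a[185:235,412:462]; gr=cv2.cvtColor(r,cv2.COLOR_BGR2GRAY)
cn=max(cv2.findContours((gr<70).astype('uint8'),0,2)[0],key=cv2.contourArea); (x,y),rad=cv2.minEnclosingCircle(cn); print('circ',x+412,y+185,rad,onz(m,(x+412,y+185),68))
B=cv2.resize(s[205:255,285:400],None,fx=6.5,fy=6.5,interpolation=3); cv2.imwrite('pics/c2.png',B)
E
```

```text
TL [ 571.  -330.5   55. ]
TR [ 543.6 -451.1   55. ]
BR [ 390.4 -413.3   55. ]
BL [ 422.1 -294.8   55. ]
yaw -13.5 -13.9 -12.799999999999997 -15.0 ctr [ 481.76499595 -372.42959199   55.        ]
disc [ 472.6 -369.6   64. ] bar [array([ 458.2, -354.1,   92. ]), array([ 486.6, -382.2,   92. ])]
marks [array([ 504.8, -346.8,   55. ]), array([ 511.9, -362.4,   55. ]), array([ 511.6, -380.7,   55. ]), array([ 502.8, -396.4,   55. ]), array([ 489.4, -408. ,   55. ])]
gate rim [600.3 -46.7 165. ] [638.8 250.9 165. ] [654.  236.1 165. ]
screw [612.6  69.4 161. ] knob [590.2 -13.4 200. ]
circ 435.7800006866455 209.2199993133545 8.909464836120605 [ 472.3292219  -369.32800954   68.        ]
```

View pics/c2.png

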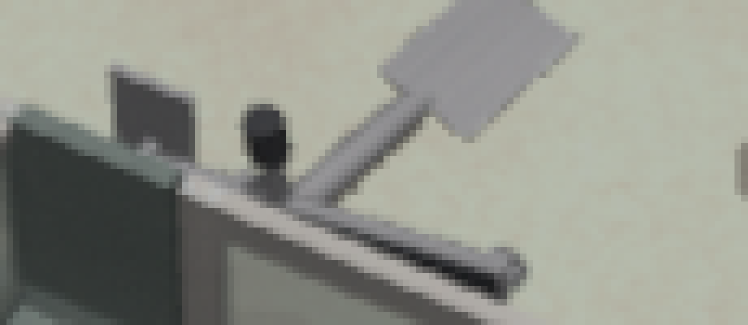

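Call:
servo_tool(delta_pos=[[320, -410, 0], [320, -410, 0], [320, -410, 0], [320, -410, 0], [320, -410, 0], [320, -410, 0], [320, -410, 0], [320, -410, 0], [320, -410, 0], [320, -410, 0], [320, -410, 0], [320, -410, 0], [320, -410, 0], [342, -930, 0], [342, -930, 0], [342, -930, 0], [342, -930, 0], [342, -930, 0], [342, -930, 0], [342, -930, 0]], twist=[-27, -27, -27, -27, -27, -27, -27, -27, -27, -27, -27, -27, -27, -27, -27, -27, -27, -27, -27, -27], fingers=0)

```text
clock: 1.77
tool_pos: [462.1, -143.4, 253.1]
tcp_rot: [0.343, 0.939, 0.0, -0.0]
ft_force: [0.8, -0.3, 0.4]
opening: 42.6
finger_force: 0.0
```

```bash
python3 - <<'E'
from h import *
a,m=load('top0'); s,ms=load('scene0')
g=lambda u,v:(200+u/4.5-.4,135+(v-375)/4.5-.4)
h=lambda u,v:(285+u/6.5-.4,205+v/6.5-.4)
print('knob',tri([(m,g(480,505)),(ms,h(266,135))]))
print('knobtop',onz(ms,h(265,113),208), 'edge corner scene',tri([(m,g(540,485)),(ms,h(183,180))]))
E
```

```text
knob (array([590.24775073, -11.66977581, 195.96820058]), [array([-0.6,  0.2]), array([-0.5,  0. ])])
knobtop [586.23098634 -11.80415171 208.        ] edge corner scene (array([605.91620437, -46.09457496, 165.68791627]), [array([-0.3,  0.1]), array([-0.3,  0. ])])
```

Call:
servo_tool(delta_pos=[[9, -219, 0], [9, -219, 0], [9, -219, 0], [9, -219, 0], [9, -219, 0], [9, -219, 0], [9, -219, 0], [9, -219, 0]], twist=[0, 0, 0, 0, 0, 0, 0, 0])

```text
clock: 2.43
tool_pos: [471.5, -359.9, 252.6]
tcp_rot: [0.343, 0.939, 0.001, -0.001]
ft_force: [-0.7, -0.4, 0.2]
opening: 42.6
finger_force: 0.0
```

```bash
python3 - <<'E'
from h import *
im,m=snap('wrist','w1'); print(bot.get_state()['tool_pos'],-np.array(m['R']).T@m['t'])
E
```

```text
[ 471.71085451 -359.11997924  252.78047221] [ 411.42421658 -309.24811101  372.5829855 ]
```

View pics/w1.png

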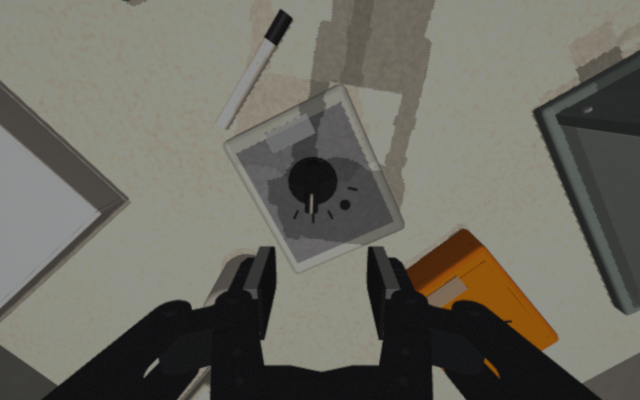

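The pointer is at (311,205), on the 4th bar. The bar runs nearly perpendicular to the closing line, and the disc centre is at about (313,181).

```bash
python3 - <<'E'
from h import *
im,m=load('w1')
cor=[onz(m,q,55) for q in((225,143),(343,86),(404,228),(298,272))]
print(np.round(cor,1),np.mean(cor,0).round(1))
an=lambda d:np.degrees(np.arctan2(d[1],d[0])).round(1)
print(an(cor[3]-cor[0]),an(cor[2]-cor[1]),an(cor[1]-cor[0])-90,an(cor[2]-cor[3])-90)
r=im[150:230,275:352].max(2); cn=max(cv2.findContours((r<45).astype('uint8'),0,2)[0],key=cv2.contourArea)
(x,y),rad=cv2.minEnclosingCircle(cn); x+=275;y+=150
print(x,y,rad,onz(m,(x,y),64).round(1)); X=onz(m,(x,y),64)
print('tip',onz(m,(311.5,195),92),onz(m,(311.5,213),92), an(onz(m,(311,213),90)-onz(m,(312,196),90)))
E
```

```text
[[ 390.  -409.7   55. ]
 [ 422.1 -292.2   55. ]
 [ 569.8 -331.4   55. ]
 [ 538.  -448.1   55. ]] [ 480.  -370.4   55. ]
-14.5 -14.8 -15.299999999999997 -15.200000000000003
311.5 189.3615379333496 32.673011779785156 [ 475.4 -375.    64. ]
tip [ 473.54761624 -372.43887946   92.        ] [ 486.33738631 -383.41346148   92.        ] -43.8
```

Call:
servo_tool(delta_pos=[[0, -10, -40], [0, -10, -80], [0, -10, -120], [0, -10, -150], [0, -10, -160], [0, -10, -160], [0, -10, -160]], twist=[0, 0, 0, 0, 0, 0, 0])

```text
clock: 3.07
tool_pos: [472.6, -369.9, 94.7]
tcp_rot: [0.342, 0.94, -0.0, 0.001]
ft_force: [-0.3, -0.5, 1.0]
opening: 42.8
finger_force: 0.0
```

Call:
servo_tool(delta_pos=[[0, 0, 0], [0, 0, 0], [0, 0, 0], [0, 0, 0], [0, 0, 0], [0, 0, 0]], twist=[0, 0, 0, 0, 0, 0], fingers=-1)

```text
clock: 3.57
tool_pos: [472.9, -372.1, 96.3]
tcp_rot: [0.343, 0.939, -0.001, 0.002]
ft_force: [-1.0, 0.2, 5.9]
opening: 10.7
finger_force: 61.7
```

Call:
servo_tool(delta_pos=[[0, 0, 0], [0, 0, 0], [0, 0, 0], [0, 0, 0], [0, 0, 0], [0, 0, 0], [0, 0, 0], [0, 0, 0], [0, 0, 0], [0, 0, 0], [0, 0, 0], [0, 0, 0]], twist=[6, 12, 18, 24, 30, 36, 42, 48, 52, 52, 52, 52])

```text
clock: 4.57
tool_pos: [473.4, -370.1, 96.3]
tcp_rot: [-0.104, 0.995, -0.0, 0.002]
ft_force: [2.1, 7.1, 9.0]
opening: 10.9
finger_force: 62.0
```

Call:
servo_tool(delta_pos=[[0, 0, 0], [0, 0, 0], [0, 0, 0], [0, 0, 0], [0, 0, 40], [0, 0, 80], [0, 0, 120], [0, 0, 160], [0, 0, 170], [0, 0, 170]], twist=[0, 0, 0, 0, 0, 0, 0, 0, 0, 0], fingers=0)

```text
clock: 5.4
tool_pos: [473.2, -372.4, 268.6]
tcp_rot: [-0.104, 0.995, -0.004, 0.003]
ft_force: [-0.5, -1.0, -0.7]
opening: 43.1
finger_force: 0.0
```

```bash
python3 - <<'E'
from h import *
im,m=snap('wrist','w2'); print(bot.get_state()['tool_pos'])
c=onz(m,(0,0),0)
p=proj(m,[471,-369,64])[0].astype(int); print(p)
A=cv2.resize(im[max(0,p[1]-70):p[1]+70,p[0]-100:p[0]+100,::-1],None,fx=3,fy=3,interpolation=3); cv2.imwrite('pics/c3.png',A)
E
```

```text
[ 472.26116891 -371.26144556  265.0649538 ]
[326 169]
```

View pics/c3.png

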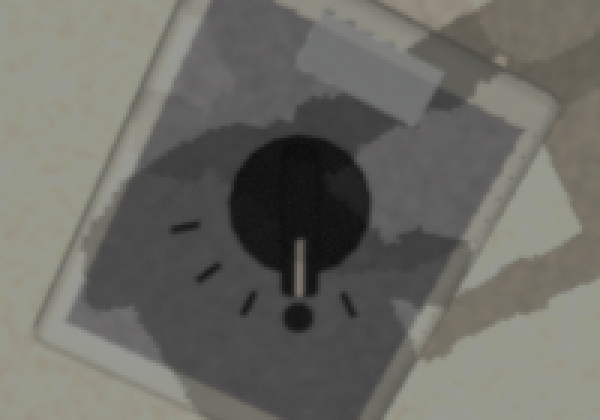

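The pointer now sits on the dot, so the selector is clicked in. Next I'll move above the bolt knob and turn so the fingers close along the gate's normal.

Call:
servo_tool(delta_pos=[[50, 30, 50], [80, 200, 50], [117, 358, 50], [117, 358, 50], [117, 358, 50], [117, 358, 50], [117, 358, 50], [117, 358, 50], [117, 358, 50], [117, 358, 50], [117, 358, 50], [117, 358, 50], [117, 358, 50], [117, 358, 50], [117, 358, 50], [117, 358, 50], [117, 358, 50], [117, 358, 50], [117, 358, 50]], twist=[-109, -109, -109, -109, -109, -109, -109, -109, -109, -109, -109, -109, -109, -109, -109, -109, -109, -109, -109])

```text
clock: 7.03
tool_pos: [588.3, -12.4, 311.7]
tcp_rot: [0.749, 0.663, -0.001, -0.001]
ft_force: [0.6, 0.6, 0.3]
opening: 42.7
finger_force: 0.0
```

```bash
python3 - <<'E'
from h import *
im,m=snap('wrist','w3'); s=bot.get_state(); print(s['tool_pos'],s['tcp_rot'],s['qpos'])
print(proj(m,[[590,-12,196],[605,-46,165]]))
E
```

```text
[588.41436559 -12.41117795 312.13336833] [ 7.49022630e-01  6.62543759e-01 -5.45789268e-04 -7.54736274e-04] [-2.26243008e-01  1.61768738e-01  1.47755277e+00 -1.07402655e-05
  1.50413393e+00 -1.03866289e-01]
[[324.27949727 199.50849046]
 [346.15868935 223.47778842]]
```

View pics/w3.png

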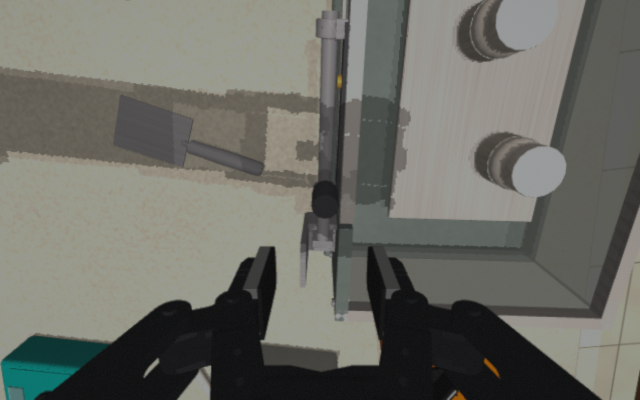

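The knob is at (325,200), within 1 px of the prediction, and the gate's edge runs vertical, so the yaw is right. I'll descend and grip.

Call:
servo_tool(delta_pos=[[2, 0, -40], [2, 0, -80], [2, 0, -100], [2, 0, -111], [2, 0, -111], [2, 0, -111], [2, 0, -111]], twist=[0, 0, 0, 0, 0, 0, 0])

```text
clock: 7.67
tool_pos: [592.2, -12.7, 204.7]
tcp_rot: [0.749, 0.662, 0.001, 0.002]
ft_force: [-0.3, -0.2, 0.5]
opening: 42.8
finger_force: 0.0
```

Call:
servo_tool(delta_pos=[[0, 0, 0], [0, 0, 0], [0, 0, 0], [0, 0, 0], [0, 0, 0], [0, 0, 0]], twist=[0, 0, 0, 0, 0, 0], fingers=-1)

```text
clock: 8.17
tool_pos: [591.3, -12.8, 204.5]
tcp_rot: [0.75, 0.662, 0.0, 0.001]
ft_force: [-2.4, -0.3, 6.4]
opening: 18.3
finger_force: 58.4
```

Opening is 18.3 mm against the 20 mm knob, so it is gripped. I'll lift along the arc to level.

Call:
servo_tool(delta_pos=[[0, 1, 3], [0, 3, 6], [1, 5, 9], [1, 6, 12], [1, 8, 15], [1, 8, 16], [1, 8, 16], [1, 8, 16]], twist=[0, 0, 0, 0, 0, 0, 0, 0])

```text
clock: 8.83
tool_pos: [591.5, -4.3, 218.1]
tcp_rot: [0.749, 0.662, -0.0, -0.0]
ft_force: [0.2, 1.1, -8.2]
opening: 18.1
finger_force: 58.9
```

Call:
servo_tool(delta_pos=[[0, 0, 2], [0, 0, 2], [1, 5, 2], [1, 10, 2], [2, 15, 2], [3, 20, 2], [3, 25, 2], [4, 30, 2], [4, 30, 2], [4, 30, 2]], twist=[0, 0, 0, 0, 0, 0, 0, 0, 0, 0])

```text
clock: 9.67
tool_pos: [595.7, 26.4, 219.9]
tcp_rot: [0.749, 0.662, 0.0, -0.0]
ft_force: [-0.0, 0.9, -11.5]
opening: 17.7
finger_force: 58.8
```

Call:
servo_tool(delta_pos=[[1, 5, 0], [1, 10, 0], [2, 15, 0], [2, 20, 0], [3, 25, 0], [3, 25, 0], [3, 25, 0], [3, 25, 0]], twist=[0, 0, 0, 0, 0, 0, 0, 0])

```text
clock: 10.33
tool_pos: [598.6, 51.0, 219.9]
tcp_rot: [0.75, 0.662, 0.0, -0.0]
ft_force: [3.2, 1.1, -13.6]
opening: 18.5
finger_force: 58.9
```

```bash
python3 - <<'E'
from h import *
im,m=snap('wrist','w4'); s=bot.get_state(); print(s['tool_pos'],s['ft_force'],s['moment'])
E
```

```text
[598.59108026  50.89472565 219.87620527] [  1.56367295   1.16897644 -15.01271083] [-0.04852564 -0.3090714   0.14002512]
```

View pics/w4.png

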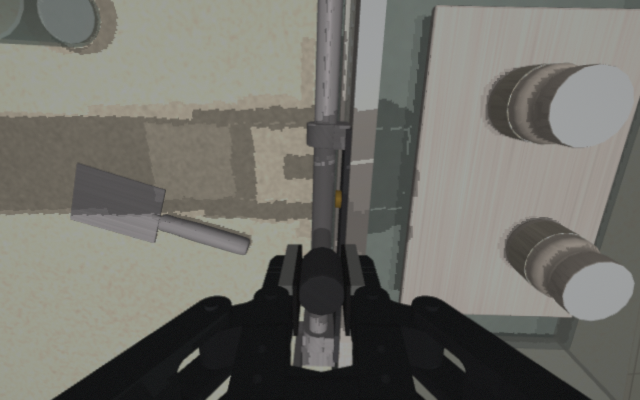

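The knob is held between the fingers at about (322,280) and the bolt is drawn about 55 mm. Next I'll swing the gate along its arc.

Call:
servo_tool(delta_pos=[[-5, 1, 0], [-10, 3, 0], [-15, 4, 0], [-19, 5, 0], [-24, 7, 0], [-29, 9, 0], [-34, 11, 0], [-38, 13, 0], [-43, 15, 0], [-48, 18, 0], [-53, 21, 0], [-58, 23, 0], [-58, 23, 0], [-58, 23, 0], [-58, 23, 0]], twist=[-1, -3, -4, -6, -7, -9, -10, -12, -13, -15, -16, -18, -18, -18, -18])

```text
clock: 11.63
tool_pos: [540.6, 73.4, 220.2]
tcp_rot: [0.844, 0.537, -0.0, 0.0]
ft_force: [2.2, -0.7, -17.4]
opening: 18.0
finger_force: 59.1
```

```bash
python3 - <<'E'
from h import *
im,m=snap('top','t5'); s=bot.get_state(); print(s['tool_pos'],s['ft_force'],s['opening'],s['finger_force'],s['clock'])
A=im[90:245,190:480,::-1]; cv2.imwrite('pics/c5.png',cv2.resize(A,None,fx=2.7,fy=2.7,interpolation=3))
E
```

```text
[540.73538737  73.37632914 220.18090173] [  2.76963111  -0.83742395 -16.51010302] 17.886936867425742 59.11330282688141 11.6833
```

View pics/c5.png

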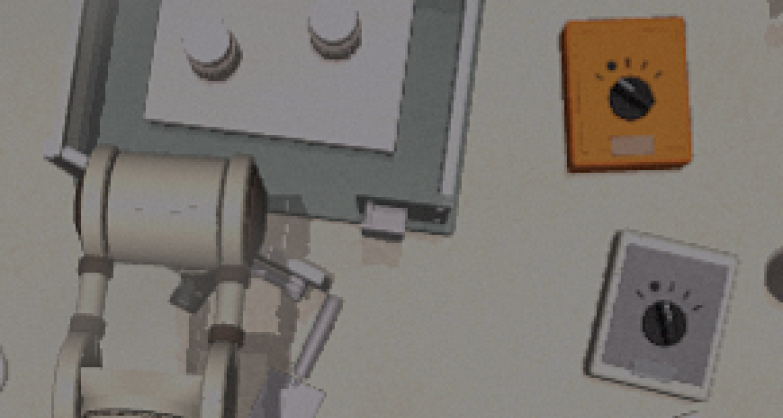

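The gate stands open with its free edge at about (325,275) in the crop. The white selector still points at its dot, and the spring pull of about 2.8 N is steady. I'll hand in.

Call:
servo_tool(delta_pos=[[0, 0, 0], [0, 0, 0], [0, 0, 0], [0, 0, 0]], twist=[0, 0, 0, 0])

```text
clock: 12.02
tool_pos: [540.7, 73.5, 220.2]
tcp_rot: [0.844, 0.537, -0.0, -0.0]
ft_force: [1.9, -1.4, -17.0]
opening: 18.1
finger_force: 59.1
```

```bash
python3 - <<'E'
from h import *
im,m=load('t5')
print('edge',onz(m,(310.4,191.9),165), 'shut was ~(603,-46)')
print(bot.sign_off())
E
```

```text
edge [519.63212566 -21.2367959  165.        ] shut was ~(603,-46)
the job is handed in; nothing more can be done
None
```

The job is handed in at about 12 s, with no verdict returned: the selector is at stop, the bolt is drawn about 55 mm, and the fingers hold the gate by the bolt knob with its free edge about 9 cm open.

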